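# Rub down a print in the mounting press, then hold the platen at its balance point

## Robot

A 6-joint arm with a two-finger parallel gripper is mounted at the origin on the work surface. World frame = base frame: x ahead of the robot, y to its left, z up, the work surface at z = 0. Lengths are in m, angles in degrees, forces in N, time in s.
With the tool pointing down it reaches from about 0.3 to 0.75 m from the base axis. Payload 8.5 kg.
Tool frame: the origin (TCP) lies at the very end of the fingers, on their centre line; the grasp point (between the pads) lies 19 mm behind it (env.tcp_to_grasp is the distance from the TCP to the grasp point, in m); z points along the fingers, y is the line along which they close (so a half turn about z gives the same grasp; the last joint's range is limited). The gripper opens to 85 mm and grips with 20 to 120 N. Pads are 22 mm wide; open, the fingers measure 114 mm over their backs; the gripper's body (76 mm by 85 mm) begins 54 mm behind the grasp point. The pads swing forward as they close: fully open they stand 13 mm farther back than shut.
Start: joints at [61.805, 21.807, 74.336, -0, 83.858, -12.336], TCP at [0.15, 0.529, 0.231] pointing down, gripper open.
Joint ranges: [-178.18, 178.18], [-50.72, 133.34], [12.68, 142.11], [-81.47, 261.47], [9.98, 163.14], [-165.26, 165.26]. Speed limits (degrees/s): [136.94, 136.94, 180, 180, 180, 180].

## Interface

Orientations are given as a 3x3 rotation matrix whose columns are the frame's x, y, z axes.
In Python, from rig import status, get_image, env gives the robot as it stands.
- The arm moves only by the shell command python3 -m handwheel 'ROWS' [FORCE]. ROWS is text: rows parted by semicolons, each of 7 numbers parted by spaces: the shift along the world's x, y, z in cm, then the turn, a rotation vector about the world's x, y, z in degrees, then the opening, from 0 (shut) to 1 (fully open). In form: dx dy dz wx wy wz gripper; .... A call has 1 to 8 rows; each row is the pose to reach, as a shift and turn from the pose commanded when the call began; what a row does not reach only later rows make up. A row lasts 1/12 s, in which the tool goes at most 41.7 mm and 7.16 degrees, less where a joint would pass 70% of its speed; a pose out of reach is approached as far as the arm can. A call with a gripper value outside its range is refused whole. The fingers move at their own pace and stop on an object; FORCE is the grip in N (left out, the last holds). Time passes only in rows, so rows that repeat a pose let the fingers close. It gives the time, the measured TCP pose, the force, the opening and the grip force at its end, in the units of the state.
- status.observe(): the state, without advancing time (a new reading comes with each control period).
- get_image(name): name is "scene" or "top" or "wrist"; returns a dict with "color" (420x560x3 uint8, red, green, blue), "vertical_fov" (degrees; the focal length in pixels is half the picture's height over the tangent of half this angle, whatever the lens; pixels are square), "cx", "cy" (the principal point, pixels), "k1" (the pictures are not rectified: a ray, as slopes to the right and down, at radius r is drawn at 1 + k1 r^2 times it, then the intrinsics apply), "xyz" and "orientation" of the camera in the world. Camera axes: x right, y down, z forward; pixel columns grow to the right and rows downward; lengths in m; the calibration is good to about 2 mm. A picture is of the moment at which its call begins. There is no depth.
- env.close_job(): hands the job in; it is judged then, once.
The state is a dict: "time_s": time; "q": joint angles; "qvel": joint speeds; "joint_efforts": joint torques, N m; "position": TCP position; "tool_rot": TCP orientation; "ft_force": force on the tool from outside, world axes, zero at the start; "wrist_torque": the same for the moment, N m; "grip_width": finger opening in m; "gripper_force": force on a finger pad.
Only numpy, scipy, OpenCV 4.12 (cv2) and the standard library are available. Lean on these libraries where they do the work, as an engineer would, in place of code of your own. Each camera call takes 0.05 s, during which the arm holds its last target. There are 200 camera calls.

## Task

A fresh print is being bonded under the hinged metal platen of the small mounting press. Take the spring-shoe rubbing block, press it on the closed platen with its spring partly squeezed and rub along the platen in one slow, steady stroke from the left end to the right end (as seen from the robot), then stand the block back upright on the cutting mat clear of the press. Then swing the platen up by its front bar to its balance point, about 66 degrees open, where it wants to fall neither way, and finish there holding it still by the bar; never let it drop shut or go over backwards, and leave the other things on the desk where they are.

Things in the scene. Friction and masses are not known exactly. Their poses are not given: they have to be found in the camera images.
- press: mounting press, fixed on the 3 mm dark cutting mat: wooden base 190 x 230 x 16 mm, grey bed, and over it the hinged aluminium platen. Origin: on the base's underside below the middle of the platen plate, 3 mm above the desk; x points from the front (robot side, where the bar is) to the back (hinge), y to the left along the platen, z up
- platen_lane (a point): middle of the rubbing lane on the platen's top face; closed: x = -10, y = 0, z = 51 mm in the press. Plate 140 mm (press x -70 to +70) by 220 mm (y -110 to +110), 6 mm thick. A steel rail 25 mm wide, 22 mm high stands along its back edge, front face at x = +42 mm. Rub with the block's middle along the lane, from y about +60 to about -60 mm
- platen (a joint): opening angle of the platen in rad: 0 = closed and flat, growing as its front is lifted up and back about the hinge; stop at 2.3. It is free-swinging (hardly any friction), weighs 0.7 kg and balances at 1.145 rad (65.6 degrees): below that it falls shut, above it falls over backwards. Lifting it at the bar takes about 2 N at most
- platen_hinge (a point): the middle of the hinge axis, which runs along the press's y; at x = +90 mm, z = 25 mm in the press
- platen_bar (a point): middle of the platen's front bar, the handle: round steel, 12 mm thick, along y, 122 mm free between two arms; closed, it is 205 mm in front of the hinge axis, 23 mm above it, 45 mm above the mat. It moves with the platen. An open gap of 39 mm lies between bar and plate edge. Pinched from above across the bar, it turns between the fingers as the platen swings
- burnisher: rubbing block, loose, about 0.24 kg, 78 mm high, upright on the mat on its white spring shoe, left or right of the press. Origin: centre of the shoe's underside (spring free); z up, x along its length. Shoe 80 x 56 x 14 mm; wooden handle plate 76 x 50 mm (28 to 38 mm up) with a grip bar 66 mm long in x, 26 mm wide in y, 38 to 78 mm up
- burnisher_grip (a point): where to grip the block: centre of the grip bar, 60 mm above the block's origin; pinch across its 26 mm width (along the block's y)
- shoe (a joint): how far the sprung shoe is squeezed up towards the handle, in m: 0 free, 0.012 bottomed. The spring starts to give at 2.5 N and needs 0.5 N more per mm; aim for about 0.005 to 0.006 (some 5 N), that is, hold the handle 5 to 6 mm lower than where the shoe first touches
- tape: bystander: a roll of tape lying flat, 90 mm across, 24 mm high, on the other side of the press from the block; origin under its centre
- eraser: bystander: white eraser 58 x 22 x 12 mm in front and to the right of the press
- jar: bystander: glass jar, 60 mm across and 60 mm high, left of the press
- cup: bystander: dark steel pencil cup, 72 mm across, 90 mm high, 150 mm with its pencils, right of the press
- marker: bystander: black marker 130 mm long, 12 mm thick, lying in front and to the left of the press
- stapler: bystander: stapler 130 x 34 x 47 mm, at the back left of the press

How it is judged (in metres and radians):
On the way, in this order (a step that is already met when the one before it is completed fails the run):
1. the held block is pressed on the closed platen near its left end, its spring partly squeezed (value of joint shoe between 0.001 and 0.011 m and contact force between burnisher and press above 2 N and contact force between the fingers and burnisher above 1 N and x of burnisher in the frame of press between -0.04 and 0.02 m and value of joint platen below 0.05 rad and y of burnisher in the frame of press above 0.045 m), for 0.1 s.
2. it is rubbed along the middle of the platen without losing the pressure (value of joint shoe between 0.001 and 0.011 m and contact force between burnisher and press above 2 N and contact force between the fingers and burnisher above 1 N and x of burnisher in the frame of press between -0.04 and 0.02 m and value of joint platen below 0.05 rad and y of burnisher in the frame of press between -0.04 and 0.04 m), for 0.5 s.
3. it arrives near the right end, still pressed (value of joint shoe between 0.001 and 0.011 m and contact force between burnisher and press above 2 N and contact force between the fingers and burnisher above 1 N and x of burnisher in the frame of press between -0.04 and 0.02 m and value of joint platen below 0.05 rad and y of burnisher in the frame of press below -0.045 m), for 0.1 s.
4. the block stands upright on the mat, let go, while the platen is still closed (height (world z) of burnisher between -0.002 and 0.009 m and angle between burnisher's own z axis and vertical below 0.1 rad and linear speed of burnisher below 0.03 m/s and contact force between burnisher and press below 0.1 N and contact force between the fingers and burnisher below 0.1 N and value of joint platen below 0.05 rad), for 0.2 s.
At the end, for the whole second after the job is handed in: the platen stands open within 5 degrees of its balance point (1.058 to 1.232 rad), still (under 0.05 rad/s), held by the fingers; the block stands upright on the mat, let go and clear of the press; no bystander has been moved by 30 mm (height (world z) of burnisher between -0.002 and 0.009 m and angle between burnisher's own z axis and vertical below 0.1 rad and linear speed of burnisher below 0.03 m/s and contact force between burnisher and press below 0.1 N and contact force between the fingers and burnisher below 0.1 N and value of joint platen between 1.058 and 1.232 rad and velocity of joint platen between -0.05 and 0.05 rad/s and contact force between the fingers and press above 0.3 N and distance of each of tape, eraser, jar, cup, marker, stapler from where it was at the start of the episode below 0.03 m); the arm keeps its last pose, push and grip.
It fails at once if the platen goes over backwards (beyond 1.5 rad) (value of joint platen above 1.5 rad).
It fails at once if the platen is dropped shut (closing faster than 2.5 rad/s) (velocity of joint platen below -2.5 rad/s).
It fails at once if the block is rammed on the press with more than 40 N (contact force between burnisher and press above 40 N).
It fails at once if a bystander is pushed 30 mm or more (distance of any of tape, eraser, jar, cup, marker, stapler from where it was at the start of the episode above 0.03 m).
It also fails if it takes over 72 s, if anything falls off the work surface, if the arm or the gripper's body presses on something with over 40 N, if the wrist force passes 120 N, or if a joint passes its speed limit or range.

## Working session

There is one attempt and no reset: what is moved stays moved. The work goes in short steps, Python scripts to look and compute and a shell command to move; the robot and the scene stay as the last step left them, time stands still between calls to the robot, and variables do not carry over. Pictures are saved under pics/ and viewed, at most 10 in all, crops included, and the job is handed in when it is done.

```bash
ls; mkdir -p pics; python3 - <<'E'
from rig import status,get_image,env
import cv2,numpy as np
s=status.observe();print(s['time_s'],s['position'],s['tool_rot'],s['grip_width'],env.tcp_to_grasp)
for n in('top','scene'):
    g=get_image(n);cv2.imwrite(f'pics/{n}0.png',g['color'][:,:,::-1]);print({k:v for k,v in g.items() if k!='color'})
E
```

```text
pics
0.0 [0.15014991 0.52880142 0.2306986 ] [[-9.61941420e-01  2.73254889e-01 -6.85886423e-04]
 [ 2.73255582e-01  9.61940579e-01 -1.30765184e-03]
 [ 3.02459726e-04 -1.44530676e-03 -9.99998910e-01]] 0.08524179909749183 0.0187
{'vertical_fov': 47.452549616242464, 'cx': 267.4392479570011, 'cy': 213.734820712612, 'k1': -0.006043099973087509, 'xyz': array([0.38514258, 0.01342198, 1.09836435]), 'orientation': array([[ 0.00453323, -0.98709116,  0.16009525],
       [-0.99980948, -0.00751354, -0.0180154 ],
       [ 0.01898573, -0.15998308, -0.98693716]])}
{'vertical_fov': 50.92480277537629, 'cx': 283.65098546669026, 'cy': 210.6171253446985, 'k1': -0.030129814268935053, 'xyz': array([ 1.09162089, -0.60943023,  0.83930638]), 'orientation': array([[ 0.76294788,  0.44422861, -0.46965038],
       [ 0.64645647, -0.52667346,  0.55200462],
       [-0.00213615, -0.72475928, -0.68899886]])}
```

View pics/top0.png

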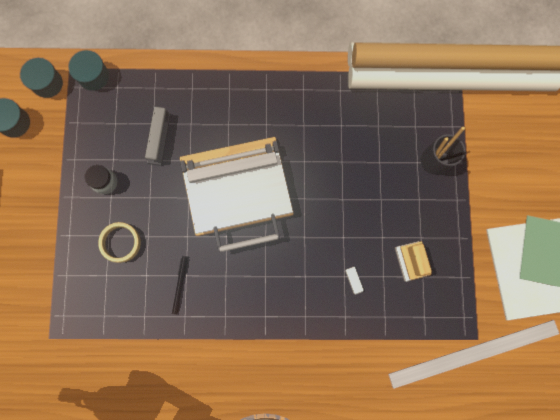

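View pics/scene0.png

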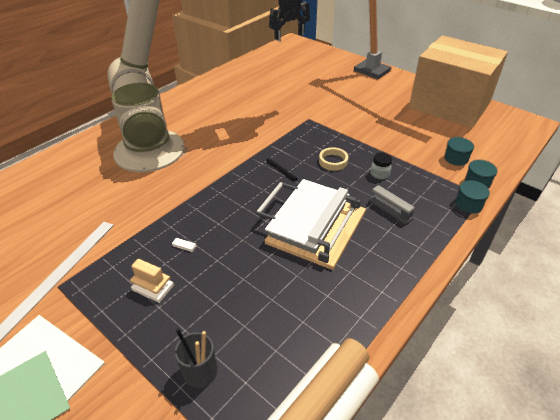

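Top view: the press is at about px (240,190), its white plate spans (187,185)-(292,215) and the bar is near (248,242). The block is at (413,261), right of the press, with its long axis roughly along the image's vertical. Next I'll measure these.

```bash
cat > h.py <<'E'
import numpy as np,cv2
def ray(g,uv,z):
    f=g['color'].shape[0]/2/np.tan(np.radians(g['vertical_fov'])/2)
    K=np.array([[f,0,g['cx']],[0,f,g['cy']],[0,0,1.]])
    p=cv2.undistortPoints(np.array(uv,float).reshape(-1,1,2),K,np.array([g['k1'],0,0,0.]))[:,0]
    d=np.c_[p,np.ones(len(p))]@g['orientation'].T
    return g['xyz']+d*((z-g['xyz'][2])/d[:,2])[:,None]
def blob(mask,x0,y0,x1,y1):
    m=np.zeros(mask.shape,np.uint8);m[y0:y1,x0:x1]=mask[y0:y1,x0:x1]
    c=max(cv2.findContours(m,0,2)[0],key=cv2.contourArea);return c
def rect(g,c,z):
    w=ray(g,c.reshape(-1,2),z)[:,:2]
    r=cv2.minAreaRect((w*1000).astype(np.float32));return r
E
python3 - <<'E'
from h import *;from rig import get_image
g=get_image('top');im=g['color'];hsv=cv2.cvtColor(im,cv2.COLOR_RGB2HSV)
white=((hsv[...,1]<45)&(hsv[...,2]>170)).astype(np.uint8)
wood=((hsv[...,1]>70)&(hsv[...,2]>120)&(hsv[...,0]<30)).astype(np.uint8)
c=blob(white,175,150,300,238);print('plate',cv2.contourArea(c),rect(g,c,.054))
b=cv2.boxPoints(cv2.minAreaRect(c));print(b.round(),ray(g,b,.054).round(4))
c=blob(wood,390,235,440,290);print('wood',cv2.boundingRect(c),rect(g,c,.081))
c=blob(white,390,235,440,290);print('shoe',cv2.boundingRect(c),rect(g,c,.017))
cv2.imwrite('pics/crop.png',np.hstack([cv2.resize(im[235:290,385:445],None,fx=6,fy=6,interpolation=2),cv2.resize(im[130:260,170:300],(330,330),interpolation=2)])[:,:,::-1])
E
```

```text
plate 5599.5 ((604.0744018554688, 62.21873474121094), (143.97360229492188, 219.8466796875), 12.895734786987305)
[[181. 172.]
 [279. 150.]
 [292. 212.]
 [195. 234.]] [[ 0.6488  0.1876  0.054 ]
 [ 0.7006 -0.0304  0.054 ]
 [ 0.5585 -0.0607  0.054 ]
 [ 0.5094  0.1531  0.054 ]]
wood (401, 241, 31, 39) ((452.22698974609375, -322.9371032714844), (75.18412017822266, 50.94973373413086), 14.233640670776367)
shoe (396, 246, 14, 35) ((449.3117980957031, -312.2805480957031), (78.12644958496094, 9.689749717712402), 14.692632675170898)
```

View pics/crop.png

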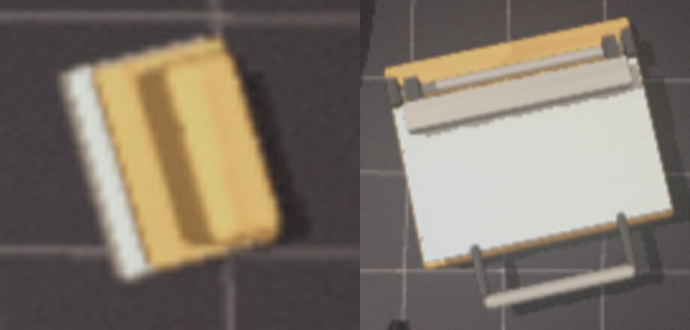

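The crop shows the block with its white shoe strip on the left and the grip bar on its right half. I make the block about (0.455, -0.336) with yaw 14.5°. The press origin is about (0.602, 0.062) with yaw 12.9°. Now moving over to the block.

```bash
python3 -m handwheel '20 -26 0 0 0 -50 1;20 -26 0 0 0 -50 1;20 -26 0 0 0 -50 1;20 -26 0 0 0 -50 1;20 -26 0 0 0 -50 1;20 -26 0 0 0 -50 1;20 -26 0 0 0 -50 1;20 -26 0 0 0 -50 1'
python3 -m handwheel '7 -31 0 0 0 -50 1;7 -31 0 0 0 -50 1;7 -31 0 0 0 -50 1;7 -31 0 0 0 -50 1;7 -31 0 0 0 -50 1;7 -31 0 0 0 -50 1;7 -31 0 0 0 -50 1;7 -31 0 0 0 -50 1'
python3 -m handwheel '3.5 -29.5 0 0 0 -49.6 1;3.5 -29.5 0 0 0 -49.6 1;3.5 -29.5 0 0 0 -49.6 1;3.5 -29.5 0 0 0 -49.6 1;3.5 -29.5 0 0 0 -49.6 1;3.5 -29.5 0 0 0 -49.6 1;3.5 -29.5 0 0 0 -49.6 1;3.5 -29.5 0 0 0 -49.6 1'
python3 - <<'E'
from rig import status,get_image
import cv2
s=status.observe();print(s['time_s'],s['position'],s['tool_rot'],s['q'])
g=get_image('wrist');cv2.imwrite('pics/w1.png',g['color'][:,:,::-1]);print({k:v for k,v in g.items() if k!='color'})
E
```

```text
time_s: 0.82
position: [0.3512, 0.2669, 0.2313]
tool_rot: [[-0.403, 0.915, 0.0], [0.915, 0.403, -0.0], [-0.0, -0.0, -1.0]]
ft_force: [1.0, 0.9, -0.7]
grip_width: 0.0855
gripper_force: 0.0
time_s: 1.48
position: [0.4206, -0.0443, 0.2313]
tool_rot: [[0.444, 0.896, 0.0], [0.896, -0.444, -0.001], [-0.0, 0.0, -1.0]]
ft_force: [0.4, 0.6, -0.2]
grip_width: 0.0854
gripper_force: 0.0
time_s: 2.15
position: [0.455, -0.3417, 0.23]
tool_rot: [[0.971, 0.241, -0.001], [0.241, -0.971, -0.001], [-0.001, 0.001, -1.0]]
ft_force: [-0.8, -0.4, 0.0]
grip_width: 0.0851
gripper_force: 0.0
2.15 [ 0.45497177 -0.34172497  0.23003429] [[ 9.70517511e-01  2.41029854e-01 -6.08314641e-04]
 [ 2.41029298e-01 -9.70517454e-01 -8.65169503e-04]
 [-7.98911656e-04  6.93040502e-04 -9.99999441e-01]] [-4.87998449e+01  2.37826192e+01  7.13645489e+01 -5.91159316e-02
  8.48384951e+01  2.72581473e+01]
{'vertical_fov': 62.07618055560325, 'cx': 272.2326804010514, 'cy': 208.0873101710537, 'k1': -0.07546297501742895, 'xyz': array([ 0.52078693, -0.32614545,  0.37381716]), 'orientation': array([[ 2.39789731e-01, -9.35829655e-01, -2.58309393e-01],
       [-9.70824440e-01, -2.30901968e-01, -6.46853066e-02],
       [ 8.90280844e-04,  2.66283944e-01, -9.63894221e-01]])}
```

View pics/w1.png

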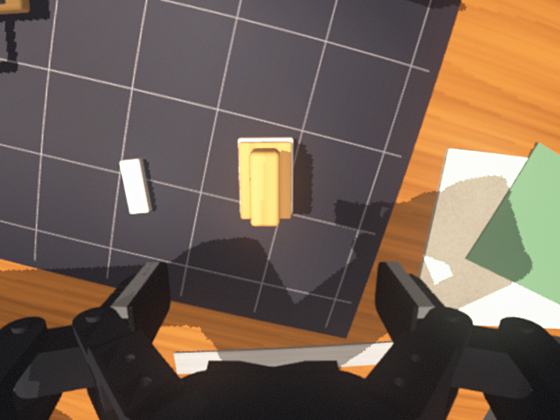

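The block's bar shows at (250-280, 150-226), aligned with the tool. Its centre comes next, by ray casting.

```bash
python3 - <<'E'
from h import *;from rig import get_image
g=get_image('wrist')
hsv=cv2.cvtColor(g['color'],cv2.COLOR_RGB2HSV)
m=((hsv[...,1]>70)&(hsv[...,2]>120)&(hsv[...,0]<30)).astype(np.uint8)
c=blob(m,200,120,320,250);print(cv2.boundingRect(c))
b=ray(g,[(250,150),(280,150),(280,226),(250,226)],.081);print(b.round(4),b.mean(0))
w=ray(g,[(239,137),(293,137)],.017);print(w.round(4))
p=ray(g,[(238,141),(293,141),(292,219),(240,219)],.041);print('plate',p.round(4),p.mean(0))
E
```

```text
(241, 142, 54, 86)
[[ 0.4864 -0.3134  0.081 ]
 [ 0.4926 -0.3376  0.081 ]
 [ 0.428  -0.3543  0.081 ]
 [ 0.4215 -0.3287  0.081 ]] [ 0.45713392 -0.33349813  0.081     ]
[[ 0.4889 -0.2973  0.017 ]
 [ 0.5023 -0.35    0.017 ]]
plate [[ 0.4872 -0.299   0.041 ]
 [ 0.4999 -0.3492  0.041 ]
 [ 0.4254 -0.3683  0.041 ]
 [ 0.4127 -0.3179  0.041 ]] [ 0.45630685 -0.33360812  0.041     ]
```

```bash
python3 -m handwheel '0.2 0.8 -4 0 0 0 1;0.2 0.8 -8 0 0 0 1;0.2 0.8 -12 0 0 0 1;0.2 0.8 -15 0 0 0 1;0.2 0.8 -17 0 0 0 1;0.2 0.8 -18.3 0 0 0 1;0.2 0.8 -18.3 0 0 0 1;0.2 0.8 -18.3 0 0 0 1'
python3 -m handwheel '0 0 0 0 0 0 0.2;0 0 0 0 0 0 0.2;0 0 0 0 0 0 0.2;0 0 0 0 0 0 0.2;0 0 0 0 0 0 0.2;0 0 0 0 0 0 0.2;0 0 0 0 0 0 0.2;0 0 0 0 0 0 0.2' 50
```

```text
time_s: 2.92
position: [0.4574, -0.3267, 0.0486]
tool_rot: [[0.967, 0.253, -0.0], [0.253, -0.967, 0.001], [-0.0, -0.001, -1.0]]
ft_force: [0.7, 0.6, 0.5]
grip_width: 0.0855
gripper_force: 0.0
time_s: 3.58
position: [0.4576, -0.3284, 0.0486]
tool_rot: [[0.968, 0.251, 0.001], [0.251, -0.968, -0.001], [0.001, 0.001, -1.0]]
ft_force: [0.7, -2.1, 1.7]
grip_width: 0.0255
gripper_force: 54.7
```

```bash
python3 -m handwheel '0 0 2 0 0 0 0.2;0 0 5 0 0 0 0.2;0 0 9 0 0 0 0.2;0 0 12 0 0 0 0.2;1 4 13 0 0 0 0.2;2 8 13 0 0 0 0.2;3 12 13 0 0 0 0.2;4 15 13 0 0 0 0.2'
python3 -m handwheel '1 4 0 0 0 -1.5 0.2;2 8 0 0 0 -1.5 0.2;3 12 0 0 0 -1.5 0.2;4 16 0 0 0 -1.5 0.2;5 20 0 0 0 -1.5 0.2;6 24 0 0 0 -1.5 0.2;7 27 0 0 0 -1.5 0.2;8.1 29.6 0 0 0 -1.5 0.2'
python3 -m handwheel '0 0 0 0 0 0 0.2;0 0 0 0 0 0 0.2;0 0 0 0 0 0 0.2;0 0 0 0 0 0 0.2'
python3 - <<'E'
from h import *;from rig import get_image,status
s=status.observe();print(s['position'],s['q'])
g=get_image('top');cv2.imwrite('pics/top1.png',cv2.resize(g['color'][110:270,150:330],None,fx=3.5,fy=3.5)[:,:,::-1])
E
```

```text
time_s: 4.25
position: [0.4965, -0.1746, 0.1779]
tool_rot: [[0.968, 0.252, -0.002], [0.252, -0.968, 0.002], [-0.002, -0.003, -1.0]]
ft_force: [0.6, -0.4, -2.5]
grip_width: 0.0253
gripper_force: 54.2
time_s: 4.92
position: [0.5774, 0.1208, 0.1774]
tool_rot: [[0.974, 0.227, -0.003], [0.227, -0.974, 0.0], [-0.003, -0.001, -1.0]]
ft_force: [0.5, -0.4, -1.7]
grip_width: 0.025
gripper_force: 54.2
time_s: 5.25
position: [0.5778, 0.1171, 0.178]
tool_rot: [[0.974, 0.225, -0.001], [0.225, -0.974, -0.0], [-0.001, -0.0, -1.0]]
ft_force: [-0.3, -0.2, -2.2]
grip_width: 0.0257
gripper_force: 54.2
[0.57781017 0.11708782 0.17797453] [-3.62465904e-02  2.81565101e+01  7.28651802e+01 -1.05766320e-02
  7.90560810e+01  7.69915598e+01]
```

View pics/top1.png

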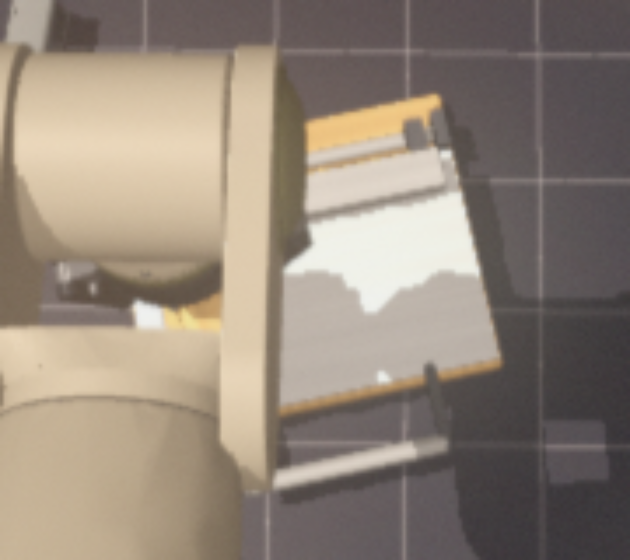

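The arm hides the block from above, but the press is undisturbed. I'll go down to about 3 mm above contact, then on in small steps by force.

```bash
python3 -m handwheel '0 0 -2 0 0 0 0.2;0 0 -4 0 0 0 0.2;0 0 -5.5 0 0 0 0.2;0 0 -6.6 0 0 0 0.2;0 0 -7.2 0 0 0 0.2;0 0 -7.5 0 0 0 0.2;0 0 -7.5 0 0 0 0.2;0 0 -7.5 0 0 0 0.2'
python3 -m handwheel '0 0 -0.1 0 0 0 0.2;0 0 -0.2 0 0 0 0.2;0 0 -0.3 0 0 0 0.2;0 0 -0.4 0 0 0 0.2;0 0 -0.4 0 0 0 0.2;0 0 -0.4 0 0 0 0.2'
```

```text
time_s: 5.97
position: [0.5786, 0.1178, 0.104]
tool_rot: [[0.974, 0.225, 0.001], [0.225, -0.974, 0.0], [0.001, 0.0, -1.0]]
ft_force: [0.2, -0.4, -2.6]
grip_width: 0.025
gripper_force: 54.2
time_s: 6.47
position: [0.5785, 0.118, 0.0997]
tool_rot: [[0.974, 0.226, 0.001], [0.226, -0.974, -0.0], [0.001, 0.0, -1.0]]
ft_force: [-0.8, 0.1, 1.6]
grip_width: 0.0252
gripper_force: 54.8
```

```bash
python3 -m handwheel '0 0 -0.05 0 0 0 0.2;0 0 -0.1 0 0 0 0.2;0 0 -0.15 0 0 0 0.2;0 0 -0.2 0 0 0 0.2;0 0 -0.2 0 0 0 0.2;0 0 -0.2 0 0 0 0.2'
```

```text
time_s: 6.97
position: [0.5785, 0.118, 0.0975]
tool_rot: [[0.974, 0.226, 0.0], [0.226, -0.974, -0.0], [0.0, 0.0, -1.0]]
ft_force: [-0.4, -1.3, 3.4]
grip_width: 0.0254
gripper_force: 54.9
```

```bash
for i in 1 2 3; do python3 -m handwheel '0 0 0 0 0 0 0.2' | grep -E 'pos|ft'; done
```

```text
position: [0.5785, 0.1181, 0.0974]
ft_force: [0.1, -0.8, 3.0]
position: [0.5784, 0.118, 0.0974]
ft_force: [0.8, -0.3, 3.0]
position: [0.5785, 0.118, 0.0974]
ft_force: [0.8, -1.1, 2.5]
```

```bash
R() { :; }
python3 -m handwheel '0.03 -0.15 0 0 0 0 0.2;0.09 -0.4 0 0 0 0 0.2;0.17 -0.75 0 0 0 0 0.2;0.25 -1.1 0 0 0 0 0.2;0.34 -1.5 0 0 0 0 0.2;0.43 -1.9 0 0 0 0 0.2;0.51 -2.25 0 0 0 0 0.2;0.6 -2.6 0 0 0 0 0.2' | grep -E 'pos|ft|force'
python3 -m handwheel '0.09 -0.4 0 0 0 0 0.2;0.18 -0.8 0 0 0 0 0.2;0.27 -1.2 0 0 0 0 0.2;0.36 -1.6 0 0 0 0 0.2;0.45 -2 0 0 0 0 0.2;0.54 -2.4 0 0 0 0 0.2;0.63 -2.8 0 0 0 0 0.2;0.72 -3.2 0 0 0 0 0.2' | grep -E 'pos|ft|force'
```

```text
position: [0.5843, 0.0916, 0.0973]
ft_force: [-1.9, 3.1, 4.1]
gripper_force: 54.9
position: [0.5916, 0.0597, 0.0973]
ft_force: [-1.9, 2.5, 2.6]
gripper_force: 54.9
```

```bash
python3 -m handwheel '0.09 -0.4 0 0 0 0 0.2;0.18 -0.8 0 0 0 0 0.2;0.27 -1.2 0 0 0 0 0.2;0.36 -1.6 0 0 0 0 0.2;0.45 -2 0 0 0 0 0.2;0.54 -2.4 0 0 0 0 0.2;0.63 -2.8 0 0 0 0 0.2;0.72 -3.2 0 0 0 0 0.2' | grep -E 'pos|ft|force'
python3 -m handwheel '0.09 -0.4 0 0 0 0 0.2;0.18 -0.8 0 0 0 0 0.2;0.27 -1.2 0 0 0 0 0.2;0.36 -1.6 0 0 0 0 0.2;0.45 -2 0 0 0 0 0.2;0.54 -2.4 0 0 0 0 0.2;0.6 -2.7 0 0 0 0 0.2;0.63 -2.8 0 0 0 0 0.2' | grep -E 'pos|ft|force'
python3 -m handwheel '0 0 0 0 0 0 0.2;0 0 0 0 0 0 0.2;0 0 0 0 0 0 0.2;0 0 0 0 0 0 0.2' | grep -E 'pos|ft|force|rot|time'
```

```text
position: [0.5988, 0.0277, 0.0973]
ft_force: [-0.9, 3.5, 3.2]
gripper_force: 54.9
position: [0.6051, -0.0005, 0.0973]
ft_force: [-0.6, 2.4, 3.1]
gripper_force: 54.9
time_s: 10.22
position: [0.6051, -0.0004, 0.0974]
tool_rot: [[0.974, 0.226, 0.0], [0.226, -0.974, -0.001], [0.0, 0.001, -1.0]]
ft_force: [-1.0, -2.1, 2.9]
gripper_force: 54.9
```

```bash
python3 -m handwheel '0 0 1 0 0 0 0.2;0 0 3 0 0 0 0.2;0 0 5.5 0 0 0 0.2;0 0 8 0 0 0 0.2;-1 -3 8 0 0 0 0.2;-2.6 -6.5 8 0 0 0 0.2;-4 -10 8 0 0 0 0.2;-5.5 -13.5 8 0 0 0 0.2' | grep -E 'pos|ft|force'
python3 -m handwheel '-1.5 -3.5 0 0 0 0 0.2;-3 -7 0 0 0 0 0.2;-4.5 -10.5 0 0 0 0 0.2;-6 -13.5 0 0 0 0 0.2;-7.5 -16 0 0 0 0 0.2;-8.5 -18 0 0 0 0 0.2;-9.3 -19.3 0 0 0 0 0.2;-9.3 -19.3 0 0 0 0 0.2' | grep -E 'pos|ft|force'
python3 -m handwheel '0 0 -3 0 0 0 0.2;0 0 -6 0 0 0 0.2;0 0 -9 0 0 0 0.2;0 0 -11 0 0 0 0.2;0 0 -12 0 0 0 0.2;0 0 -12.5 0 0 0 0.2;0 0 -12.8 0 0 0 0.2;0 0 -12.8 0 0 0 0.2'
python3 -m handwheel '0 0 0 0 0 0 0.2;0 0 0 0 0 0 0.2;0 0 0 0 0 0 0.2'| grep -E 'pos|ft|force'
```

```text
position: [0.5489, -0.1358, 0.1774]
ft_force: [0.0, 0.2, -3.0]
gripper_force: 54.1
position: [0.4554, -0.3302, 0.1772]
ft_force: [-0.3, 0.3, -2.4]
gripper_force: 54.1
time_s: 12.22
position: [0.4574, -0.3279, 0.05]
tool_rot: [[0.974, 0.226, 0.001], [0.226, -0.974, -0.0], [0.001, 0.001, -1.0]]
ft_force: [-0.2, -0.8, -2.3]
grip_width: 0.0254
gripper_force: 54.1
position: [0.4573, -0.3283, 0.0501]
ft_force: [0.1, 0.7, -2.5]
gripper_force: 54.1
```

```bash
python3 -m handwheel '0 0 -0.05 0 0 0 0.2;0 0 -0.1 0 0 0 0.2;0 0 -0.15 0 0 0 0.2;0 0 -0.15 0 0 0 0.2'| grep -E 'pos|ft|force'
python3 -m handwheel '0 0 -0.05 0 0 0 0.2;0 0 -0.05 0 0 0 0.2;0 0 -0.05 0 0 0 0.2'| grep -E 'pos|ft|force'
```

```text
position: [0.4572, -0.3282, 0.0482]
ft_force: [0.9, -0.3, 2.1]
gripper_force: 54.7
position: [0.4572, -0.3282, 0.0475]
ft_force: [0.9, -1.7, 2.2]
gripper_force: 54.8
```

```bash
python3 -m handwheel '0 0 0.1 0 0 0 0.2;0 0 0.1 0 0 0 0.2;0 0 0.1 0 0 0 1;0 0 0.1 0 0 0 1;0 0 0.1 0 0 0 1;0 0 0.1 0 0 0 1;0 0 0.1 0 0 0 1;0 0 0.1 0 0 0 1'
python3 -m handwheel '0 0 0 0 0 0 1;0 0 0 0 0 0 1;0 0 1.5 0 0 0 1;0 0 3 0 0 0 1;0 0 6 0 0 0 1;0 0 10 0 0 0 1;0 0 14 0 0 0 1;0 0 17 0 0 0 1'
python3 -m handwheel '0 4 0 0 0 0 1;0 8 0 0 0 0 1;0 12 0 0 0 0 1;0 16 0 0 0 0 1;0 19 0 0 0 0 1;0 21 0 0 0 0 1;0 21 0 0 0 0 1;0 21 0 0 0 0 1'
python3 - <<'E'
from h import *;from rig import get_image,status
s=status.observe();print(s['position'],s['q'])
g=get_image('top');a=g['color'][100:310,150:450].copy()
w=get_image('wrist')
cv2.imwrite('pics/both.png',np.hstack([cv2.resize(a,(400,300)),cv2.resize(w['color'],(400,300))])[:,:,::-1])
E
```

```text
time_s: 13.72
position: [0.4569, -0.3278, 0.0482]
tool_rot: [[0.974, 0.226, -0.0], [0.226, -0.974, 0.0], [-0.0, -0.0, -1.0]]
ft_force: [0.0, -1.0, 1.2]
grip_width: 0.0856
gripper_force: 0.0
time_s: 14.38
position: [0.4571, -0.3281, 0.2217]
tool_rot: [[0.974, 0.226, 0.002], [0.226, -0.974, -0.002], [0.001, 0.003, -1.0]]
ft_force: [-0.1, -0.6, 0.5]
grip_width: 0.0854
gripper_force: 0.0
time_s: 15.05
position: [0.457, -0.1174, 0.2185]
tool_rot: [[0.974, 0.227, 0.0], [0.227, -0.974, -0.0], [0.0, 0.0, -1.0]]
ft_force: [-0.5, -0.2, -0.5]
grip_width: 0.0853
gripper_force: 0.0
[ 0.4570229  -0.11739261  0.2185421 ] [-2.88191642e+01  1.45854874e+01  8.74437552e+01 -1.06035423e-02
  7.79436348e+01  4.80365605e+01]
```

View pics/both.png

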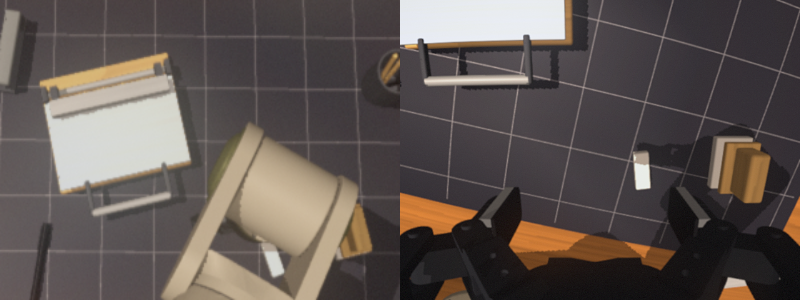

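The block stands upright where I let it go, and the press is closed. Wrist view, full-resolution pixels: bar ends at about (38,111) and (179,111).

```bash
python3 - <<'E'
from h import *;from rig import get_image
w=get_image('wrist');b=ray(w,[(36,113),(178,112)],.051);print(b.round(4),b.mean(0))
hsv=cv2.cvtColor(w['color'],cv2.COLOR_RGB2HSV)
for u in (70,100,140): 
    col=w['color'][90:135,u].mean(1);v=np.where(col>110)[0]+90;print(u,v.min(),v.max(),ray(w,[(u,(v.min()+v.max())/2)],.053)[0].round(4))
o=np.array([.602,.0618]);a=np.radians(12.9);print('pred',o-.115*np.array([np.cos(a),np.sin(a)]))
E
```

```text
[[ 0.4784  0.1026  0.051 ]
 [ 0.5057 -0.0244  0.051 ]] [0.49205232 0.03910716 0.051     ]
70 106 119 [0.4854 0.0698 0.053 ]
100 105 118 [0.4918 0.0429 0.053 ]
140 95 117 [0.5038 0.0084 0.053 ]
pred [0.48990246 0.03612624]
```

```bash
python3 -m handwheel '0.5 2 0 0 0 54 0.4;1 4 0 0 0 54 0.4;1.5 6 0 0 0 54 0.4;2 8 0 0 0 54 0.4;2.5 10 0 0 0 54 0.4;3 12 0 0 0 54 0.4;3.2 14 0 0 0 54 0.4;3.3 15.3 0 0 0 54 0.4'|grep pos
python3 -m handwheel '0 0 0 0 0 35.8 0.4;0 0 0 0 0 35.8 0.4;0 0 0 0 0 35.8 0.4;0 0 0 0 0 35.8 0.4;0 0 0 0 0 35.8 0.4;0 0 0 0 0 35.8 0.4;0 0 0 0 0 35.8 0.4;0 0 0 0 0 35.8 0.4'
python3 - <<'E'
from h import *;from rig import get_image
w=get_image('wrist');cv2.imwrite('pics/w3.png',w['color'][:,:,::-1])
E
```

```text
position: [0.4905, 0.0355, 0.2181]
time_s: 16.53
position: [0.4902, 0.0345, 0.2182]
tool_rot: [[-0.218, 0.976, -0.0], [0.976, 0.218, -0.0], [0.0, -0.0, -1.0]]
ft_force: [-0.7, 0.5, -0.5]
grip_width: 0.0339
gripper_force: 0.0
```

View pics/w3.png

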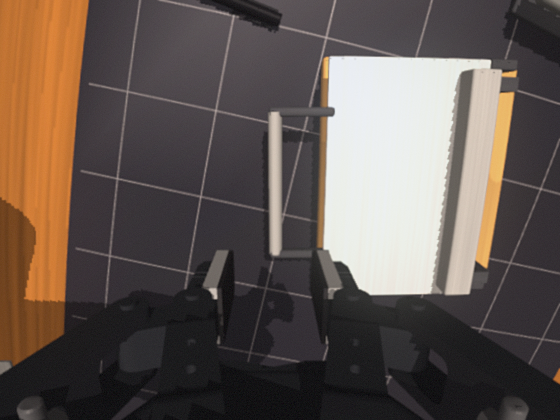

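The bar runs from (275,112) to (276,255), centred between the fingers at 233 and 317. A ray check, then down.

```bash
python3 - <<'E'
from h import *;from rig import get_image
w=get_image('wrist');b=ray(w,[(275,112),(276,253)],.053);print(b.round(4),b.mean(0))
E
```

```text
[[ 0.4782  0.1003  0.053 ]
 [ 0.5077 -0.0263  0.053 ]] [0.49294468 0.03701417 0.053     ]
```

```bash
python3 -m handwheel '0.15 0.25 -3 0 0 0 0.4;0.15 0.25 -7 0 0 0 0.4;0.15 0.25 -11 0 0 0 0.4;0.15 0.25 -14 0 0 0 0.4;0.15 0.25 -16.2 0 0 0 0.4;0.15 0.25 -17.6 0 0 0 0.4;0.15 0.25 -18.4 0 0 0 0.4;0.15 0.25 -18.4 0 0 0 0.4'
python3 -m handwheel '0 0 0 0 0 0 0.05;0 0 0 0 0 0 0.05;0 0 0 0 0 0 0.05;0 0 0 0 0 0 0.05;0 0 0 0 0 0 0.05;0 0 0 0 0 0 0.05' 35
```

```text
time_s: 17.3
position: [0.491, 0.0375, 0.0331]
tool_rot: [[-0.221, 0.975, -0.003], [0.975, 0.221, 0.0], [0.001, -0.002, -1.0]]
ft_force: [-0.3, -0.3, -1.0]
grip_width: 0.0344
gripper_force: 0.0
time_s: 17.8
position: [0.4921, 0.0374, 0.0353]
tool_rot: [[-0.222, 0.975, 0.002], [0.975, 0.222, -0.0], [-0.001, 0.002, -1.0]]
ft_force: [-1.2, -0.5, 7.3]
grip_width: 0.0106
gripper_force: 34.6
```

```bash
python3 -m handwheel '0 0 0.1 0 0 0 0.05;0 0 0.2 0 0 0 0.05;0 0 0.2 0 0 0 0.05;0 0 0.2 0 0 0 0.05'|grep -vE 'rot'
python3 -m handwheel '0 0 0.1 0 0 0 0.05;0 0 0.3 0 0 0 0.05;0 0 0.3 0 0 0 0.05;0 0 0.3 0 0 0 0.05'|grep -vE 'rot'
```

```text
time_s: 18.13
position: [0.4921, 0.0375, 0.0364]
ft_force: [5.2, -0.3, -2.7]
grip_width: 0.0108
gripper_force: 34.1
time_s: 18.47
position: [0.4924, 0.0376, 0.0395]
ft_force: [5.8, 0.6, -3.4]
grip_width: 0.0106
gripper_force: 34.1
```

```bash
python3 - <<'E'
import numpy as np
r=20.63;f0=np.radians(6.4);a=np.radians(13)
def p(t): t=np.radians(t)+f0;d=-r*np.cos(t);return np.array([d*np.cos(a),d*np.sin(a),r*np.sin(t)])
t=1.0
for c in range(4):
    print('; '.join(' '.join(f'{v:.2f}' for v in p(t+2*i)-p(t)) for i in range(1,9)));t+=16
E
```

```text
0.10 0.02 0.71; 0.23 0.05 1.42; 0.38 0.09 2.12; 0.55 0.13 2.82; 0.75 0.17 3.51; 0.97 0.22 4.20; 1.22 0.28 4.87; 1.49 0.34 5.54
0.29 0.07 0.66; 0.60 0.14 1.30; 0.94 0.22 1.93; 1.29 0.30 2.56; 1.67 0.38 3.16; 2.06 0.48 3.76; 2.48 0.57 4.34; 2.92 0.67 4.90
0.45 0.10 0.55; 0.93 0.21 1.08; 1.42 0.33 1.59; 1.93 0.44 2.09; 2.45 0.57 2.57; 2.99 0.69 3.03; 3.55 0.82 3.47; 4.12 0.95 3.89
0.58 0.13 0.40; 1.18 0.27 0.78; 1.79 0.41 1.13; 2.41 0.56 1.47; 3.05 0.70 1.78; 3.69 0.85 2.06; 4.34 1.00 2.33; 5.00 1.16 2.57
```

```bash
python3 -m handwheel '0.18 0.03 0.7 0 0 0 0.05;0.3 0.06 1.4 0 0 0 0.05;0.46 0.1 2.1 0 0 0 0.05;0.63 0.14 2.8 0 0 0 0.05;0.83 0.18 3.5 0 0 0 0.05;1.05 0.23 4.2 0 0 0 0.05;1.3 0.29 4.87 0 0 0 0.05;1.57 0.36 5.54 0 0 0 0.05'
python3 -m handwheel '0 0 0 0 0 0 0.05;0 0 0 0 0 0 0.05'|grep -vE rot
```

```text
time_s: 19.13
position: [0.507, 0.041, 0.0953]
tool_rot: [[-0.222, 0.975, -0.001], [0.975, 0.222, -0.001], [-0.0, -0.001, -1.0]]
ft_force: [1.8, -4.6, -3.8]
grip_width: 0.0105
gripper_force: 34.0
time_s: 19.3
position: [0.5068, 0.0409, 0.0948]
ft_force: [0.3, -6.0, -2.6]
grip_width: 0.0105
gripper_force: 34.2
```

```bash
python3 -m handwheel '0.29 0.02 0.66 0 0 0 0.05;0.6 0.08 1.3 0 0 0 0.05;0.94 0.16 1.93 0 0 0 0.05;1.29 0.24 2.56 0 0 0 0.05;1.67 0.32 3.16 0 0 0 0.05;2.06 0.42 3.76 0 0 0 0.05;2.48 0.51 4.34 0 0 0 0.05;2.92 0.61 4.9 0 0 0 0.05'|grep -vE rot
python3 -m handwheel '0 0 0 0 0 0 0.05;0 0 0 0 0 0 0.05'|grep -vE rot
```

```text
time_s: 19.97
position: [0.535, 0.0474, 0.1445]
ft_force: [-9.3, -3.2, 4.6]
grip_width: 0.0102
gripper_force: 34.2
time_s: 20.13
position: [0.5352, 0.0474, 0.1447]
ft_force: [-10.2, -3.8, 6.0]
grip_width: 0.0104
gripper_force: 34.3
```

```bash
python3 -m handwheel '0.45 0.1 0.55 0 0 0 0.05;0.93 0.21 1.08 0 0 0 0.05;1.42 0.33 1.59 0 0 0 0.05;1.93 0.44 2.09 0 0 0 0.05;2.45 0.57 2.57 0 0 0 0.05;2.99 0.69 3.03 0 0 0 0.05;3.55 0.82 3.47 0 0 0 0.05;4.12 0.95 3.89 0 0 0 0.05'|grep -vE rot
python3 -m handwheel '0 0 0 0 0 0 0.05;0 0 0 0 0 0 0.05'|grep -vE rot
```

```text
time_s: 20.8
position: [0.5767, 0.057, 0.1849]
ft_force: [-10.1, -1.9, 11.0]
grip_width: 0.0102
gripper_force: 35.5
time_s: 20.97
position: [0.5769, 0.057, 0.185]
ft_force: [-11.0, -3.1, 12.6]
grip_width: 0.0107
gripper_force: 35.7
```

```bash
python3 -m handwheel '0.5 0.11 0.48 0 0 0 0.05;1.08 0.24 0.9 0 0 0 0.05;1.69 0.38 1.28 0 0 0 0.05;2.31 0.53 1.63 0 0 0 0.05;2.95 0.67 1.94 0 0 0 0.05;3.59 0.82 2.22 0 0 0 0.05;4.1 0.94 2.4 0 0 0 0.05;4.5 1.03 2.55 0 0 0 0.05'|grep -vE rot
python3 -m handwheel '0 0 0 0 0 0 0.05;0 0 0 0 0 0 0.05'|grep -vE rot
python3 - <<'E'
from h import *;from rig import get_image,status
p=status.observe()['position'];h=np.array([.602,.0618])+.09*np.array([.9744,.2250])
d=(p[:2]-h)@[.9744,.2250];z=p[2]+.0187-.028;print('bar rel',d,z,np.hypot(d,z),'theta',np.degrees(np.arctan2(z,-d))-6.4)
g=get_image('scene');t=get_image('top')
cv2.imwrite('pics/s4.png',np.hstack([cv2.resize(g['color'][90:300,150:430],(400,300)),cv2.resize(t['color'],(400,300))])[:,:,::-1])
E
```

```text
time_s: 21.63
position: [0.6233, 0.0677, 0.2099]
ft_force: [-3.5, -0.6, 8.7]
grip_width: 0.0101
gripper_force: 36.4
time_s: 21.8
position: [0.6233, 0.0676, 0.2099]
ft_force: [-4.1, -0.9, 7.6]
grip_width: 0.0103
gripper_force: 36.3
bar rel -0.06790049314719931 0.20063057589968472 0.21180912387211276 theta 64.90235989177197
```

View pics/s4.png

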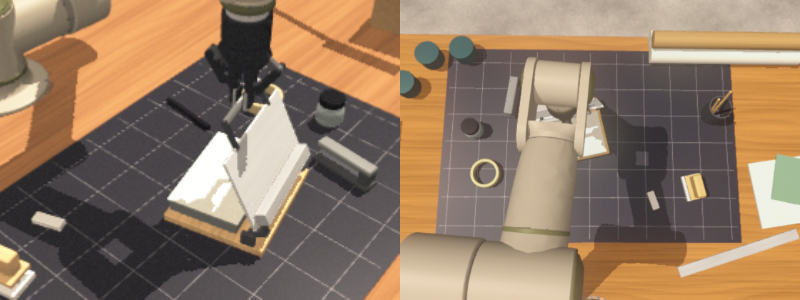

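The platen stands open, held by the bar at about 64.5°. The block is upright on the mat and the bystanders are in place. I'll nudge it by 1°, let it settle and hand in.

```bash
python3 -m handwheel '0.1 0.02 0.05 0 0 0 0.05;0.2 0.05 0.09 0 0 0 0.05;0.3 0.07 0.13 0 0 0 0.05;0.3 0.07 0.13 0 0 0 0.05;0.3 0.07 0.13 0 0 0 0.05;0.3 0.07 0.13 0 0 0 0.05;0.3 0.07 0.13 0 0 0 0.05;0.3 0.07 0.13 0 0 0 0.05'|grep -vE rot
python3 -m handwheel '0 0 0 0 0 0 0.05;0 0 0 0 0 0 0.05;0 0 0 0 0 0 0.05;0 0 0 0 0 0 0.05'|grep -vE rot
python3 -c "
from rig import env
print(env.close_job())"
```

```text
time_s: 22.57
position: [0.6261, 0.0683, 0.2109]
ft_force: [-3.1, -0.3, 6.1]
grip_width: 0.0103
gripper_force: 36.1
time_s: 22.9
position: [0.6261, 0.0683, 0.2109]
ft_force: [-2.0, -0.3, 6.1]
grip_width: 0.0101
gripper_force: 36.1
the job is handed in; nothing more can be done
None
```

I rubbed the platen left to right in one stroke at about 5 N, stood the block back upright on the mat, and handed the job in at 22.9 s with the platen held still by its bar at about 65° open (estimated from the arm's pose); no verdict came back.

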